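Tip the drop-in board into the pine hatch frame

TASK

Fit the plywood board into the pine hatch frame on the bench: it is longer than the opening, so hold it by its grip batten, tip one short end well into the deep pocket under the wide lip, lower the other end past the narrow lip until the board lies flat on both ledges, then slide it back fully home under the narrow lip, snug against the end rail, and let go. Work by feel and gently: the fit is tight and the pocket's depth cannot be seen, so never press the board on the frame harder than about 25 N (2.5 kg) while it is tipped, nor the board or gripper harder than 40 N at any time, and leave the other things on the bench and the frame where they are.

Things in the scene. Friction and masses are not known exactly. Their poses are not given: they have to be found in the camera images.
- frame: Pine hatch frame screwed to the bench, 266 (x) by 170 (y) by 56 mm high, all rigid. Origin on the bench under the middle; z up; +x towards the wide lip and deep pocket. Below, frame coordinates in mm. Inside width y -65 to 65 between the side rails (tops z 56). Ledge tops at z 24, under x -101 to -71 and x 63 to 125. Lips over both ends: underside z 46, top z 55 to 56, the opening lies between them.
- wide_lip (a point): Mid-edge of the wide lip's underside, frame (89, 0, 46). The lip covers x 89 to 125. The pocket under it is closed by a rigid hidden batten (z 24 to 45), face anywhere from x 105.5 to 121.5: different each time, not measured, to be felt for. It is always 202.5 from the narrow lip's edge, so the 200 mm board clears that lip only with its end within 2.5 of the batten.
- home_stop (a point): Corner of the ledge and the end rail's inner face under the narrow lip, frame (-101, 0, 24). The narrow lip covers from x -101 to an edge between -97 and -81 (hand fitted, varies); end rail x -121 to -101. Home: the board flat on both ledges, one end against this rail, so its middle is at frame x -1, its underside at z 24, its other end at x 99, 10 mm under the wide lip.
- board_grip (a point): Middle of the board's grip batten: 22 (board x) by 70 (board y) by 40 mm high, on the middle of the plate, its centre 29 mm and its top 49 mm above the board's underside. Plate: plywood 200 (x) by 120 (y) by 9 mm, in all 0.2 to 0.3 kg, same either way round, at first flat on the bench, batten up. Axes: the board's, z up. Pinch across the 22 mm.
- board_mid (a point): Middle of the same board's plate, half-way through its 9 mm thickness (4.5 mm above the underside); axes as the board's.
- board_end_a (a point): Middle of the plate's end face at board x = +100 mm, half-way through the thickness.
- board_end_b (a point): Middle of the plate's end face at board x = -100 mm, half-way through the thickness.
Things that resemble listed ones, but are neither listed nor needed, are in the scene too. Of the things shaped like the part that bears board_grip, the wooden one is meant.

How it is judged (in metres and radians):
On the way, in this order (a step that is already met when the one before it is completed fails the run):
1. the board, tipped, has one end in the deep pocket under the wide lip (((x of board_end_a in the frame of frame between 0.094 and 0.13 m and z of board_end_a in the frame of frame between 0.02 and 0.046 m and y of board_end_a in the frame of frame between -0.065 and 0.065 m) or (x of board_end_b in the frame of frame between 0.094 and 0.13 m and z of board_end_b in the frame of frame between 0.02 and 0.046 m and y of board_end_b in the frame of frame between -0.065 and 0.065 m)) and angle between board_mid's own z axis and vertical above 0.07 rad), for 0.1 s.
2. the board lies flat on both ledges below the lips (angle between board_mid's own z axis and vertical below 0.03 rad and z of board_mid in the frame of frame between 0.0265 and 0.031 m and y of board_mid in the frame of frame between -0.01 and 0.01 m), for 0.1 s.
At the end, for the whole second after the job is handed in: The board lies flat (0.03 rad) on both ledges (mid-plate 26.5 to 31 mm up, within 10 mm of the frame's centre line, turned under 0.06 rad), its end within 2.5 mm of the end rail under the narrow lip, at rest and released (all of step 2 and x of board_mid in the frame of frame between -0.004 and 0.0015 m and angle between the x axis of board_mid and the x axis of frame, either way round below 0.06 rad and linear speed of board below 0.01 m/s); the robot touches nothing.
It fails at once if the tipped board (over 0.05 rad) is pressed on the frame with more than 25 N (contact force between board and frame above 25 N and angle between board_mid's own z axis and vertical above 0.05 rad).
It fails at once if the board is pressed on the frame with more than 40 N (contact force between board and frame above 40 N).
It fails at once if the gripper or arm presses on the frame with more than 40 N (contact force between the arm and frame above 40 N).
It fails at once if the fingers press on the frame with more than 40 N (contact force between the fingers and frame above 40 N).
It fails at once if another thing on the bench is shifted by more than 40 mm (distance of any of offcut, strip, glue, screw_box, driver, square, rail_a, mallet from where it was at the start of the episode above 0.04 m).
It also fails if it takes over 54 s, if anything falls off the work surface, if the arm or the gripper's body presses on something with over 40 N, if the wrist force passes 120 N, or if a joint passes its speed limit or range.

ROBOT

A 6-joint arm with a two-finger parallel gripper is mounted at the origin on the work surface. World frame = base frame: x ahead of the robot, y to its left, z up, the work surface at z = 0. Lengths are in m, angles in degrees, forces in N, time in s.
With the tool pointing down it reaches from about 0.4 to 0.825 m from the base axis. Payload 7 kg.
Tool frame: the origin (TCP) lies on the front face of the gripper's body, between the roots of the fingers; the fingertips stand 66 mm ahead of it and the grasp point (between the pads) lies 47 mm ahead of it; z points along the fingers, x is the direction in which the jaws open and shut, and the axes are right-handed (so a half turn about z gives the same grasp; the last joint's range is limited). The gripper opens to 88 mm and grips with 3 to 60 N. Pads are 19 mm wide; open, the fingers measure 130 mm over their backs; the gripper's body (78 mm by 193 mm) begins 47 mm behind the grasp point.
Start: joints at [84.746, 20.546, 0.682, 0, -70.136, -16.507], TCP at [0.25, 0.627, 0.292] pointing down, gripper open.
Joint ranges: [-176.03, 176.03], [-82.01, 121.73], [-58.28, 71.71], [-173.87, 95.51], [-174.79, -0.11], [-173.66, 173.66]. Speed limits (degrees/s): [136.94, 136.94, 172.46, 180, 180, 180].

INTERFACE

Orientations are given as [roll, pitch, yaw] about the fixed x, y, z axes, in that order (R = Rz(yaw) Ry(pitch) Rx(roll)).
In Python, from plant import movep, servo_line, move_j, command_gripper, hold, ik, grab_frame, Unreachable, sign_off, get_t, get_joint_positions, get_dq, get_joint_torque, get_tool_pos, get_tool_rot, get_contact_force, get_wrist_torque, get_finger_gap gives the robot as it stands. Calls block until the motion is done:
- movep(position, orientation): joint-space move of the TCP to a pose.
- servo_line(position, rot=None, rate=0.15): straight line of the TCP; rot=None keeps the orientation; rate is the mean speed in m/s.
- move_j(angles): joint-space move.
- command_gripper(opening, grip_force=None): finger opening in m; grip_force is the grip in N (None keeps the last); returns when the fingers have stopped.
- hold(seconds).
- ik(position, orientation): joint angles nearest the present ones, or None.
- grab_frame(name): name is "scene" or "side" or "wrist"; returns a dict with "pixels" (384x512x3 uint8, red, green, blue), "z_map" (384x512 float32, m along the optical axis (not along the pixel's ray), 0 where there is no reading), "fx", "fy", "cx", "cy" (pixels), "R" (3x3) and "t" (3): a world point X has camera coordinates R X + t. Camera axes: x right, y down, z forward; pixel columns grow to the right and rows downward; lengths in m; the calibration is good to about 2 mm. The wrist camera is an equidistant fisheye: a pixel r from the principal point sees the ray r / f radians off the axis. A picture is of the moment at which its call begins.
A pose or a line that the arm cannot do raises Unreachable and nothing moves.
- sign_off(): hands the job in, once; it reports no verdict.
Readings, each from a call of its own:
- get_t(): time.
- get_joint_positions(): joint angles.
- get_dq(): joint speeds.
- get_joint_torque(): joint torques, N m.
- get_tool_pos(): TCP position.
- get_tool_rot(): TCP orientation.
- get_contact_force(): force on the tool from outside, world axes, zero at the start.
- get_wrist_torque(): the same for the moment, N m.
- get_finger_gap(): finger opening in m.
Only numpy, scipy, OpenCV 4.12 (cv2) and the standard library are available. Lean on these libraries where they do the work, as an engineer would, in place of code of your own. Each camera call takes 0.05 s, during which the arm holds its last target.

## Working session

There is one attempt and no reset: what is moved stays moved. The work goes in short steps, each a Python script; the robot and the scene stay as the last script left them, time stands still between calls to the robot, and variables do not carry over. Pictures are saved under pics/ and viewed, and the job is handed in when it is done.

```bash
ls; mkdir -p pics
python3 - <<'E'
from plant import *
import cv2,pickle
for n in ["scene","side","wrist"]:
    f=grab_frame(n); pickle.dump(f,open(f"pics/{n}0.pkl","wb"))
    cv2.imwrite(f"pics/{n}0.png",f["pixels"][:,:,::-1]); print(n,f["fx"],f["cx"],f["cy"],f["R"],f["t"])
print(get_t(),get_tool_rot(),get_contact_force())
E
```

```text
pics
scene 455.792490108197 262.6175160431304 194.49729529470022 [[-0.7551599   0.65523241  0.02010032]
 [ 0.35538251  0.4349612  -0.82735242]
 [-0.55085098 -0.61764006 -0.56132339]] [ 0.30089024 -0.10175513  1.36979807]
side 436.43932940702445 254.03745274712838 201.65392407694546 [[ 0.89334239 -0.44937232 -0.00197455]
 [-0.24829288 -0.48992895 -0.83565559]
 [ 0.37455311  0.74701683 -0.54925024]] [-0.38092189  0.16560651  0.87396741]
wrist 297.3186396354542 255.7825462872233 196.43096910089332 [[-0.37009416 -0.92899121  0.00237531]
 [-0.89570153  0.35750815  0.26439875]
 [-0.2464733   0.09572486 -0.96441053]] [ 0.67394337 -0.03251249  0.39057371]
0.15 [-1.79993017e+02 -7.24181231e-02 -1.11765824e+02] [-0.26569549  0.25786693  0.0901941 ]
```

View pics/scene0.png

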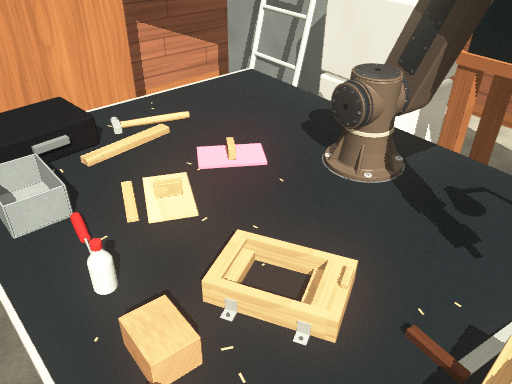

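View pics/side0.png

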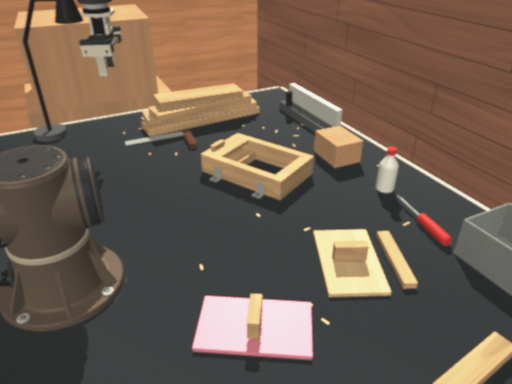

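View pics/wrist0.png

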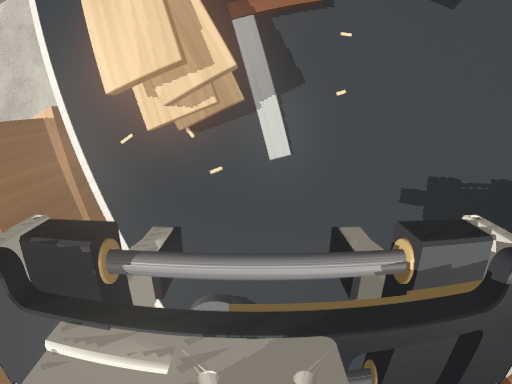

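Plywood board with wooden batten at about scene (172,195) and side (350,262). The pink one is the decoy, and the frame is at scene (280,283) / side (258,165). Next I turn depth into points and zoom in.

```bash
cat > h.py <<'E'
import numpy as np,cv2
def cloud(f):
    z=f["z_map"]; v,u=np.mgrid[0:z.shape[0],0:z.shape[1]]
    P=np.stack([(u-f["cx"])/f["fx"]*z,(v-f["cy"])/f["fy"]*z,z],-1)
    W=(P-f["t"])@f["R"]; W[z<=0]=np.nan
    return W
E
python3 - <<'E'
from h import *
import pickle
for n,boxs in [("scene",[(190,220,370,350),(110,160,215,235)]),("side",[(190,125,325,205),(300,220,425,305)])]:
    f=pickle.load(open(f"pics/{n}0.pkl","rb")); W=cloud(f); im=f["pixels"]
    for i,b in enumerate(boxs):
        c=im[b[1]:b[3],b[0]:b[2],::-1]; s=int(min(800/c.shape[1],600/c.shape[0]))
        cv2.imwrite(f"pics/z_{n}{i}.png",cv2.resize(c,None,fx=s,fy=s,interpolation=cv2.INTER_CUBIC))
        w=W[b[1]:b[3],b[0]:b[2]].reshape(-1,3); col=c[:,:,::-1].reshape(-1,3).astype(int)
        wood=(col[:,0]-col[:,2]>40)
        for lo,hi in [(0.004,0.014),(0.02,0.03),(0.044,0.053),(0.05,0.062)]:
            m=wood&(w[:,2]>lo)&(w[:,2]<hi)
            if m.sum()>30: 
                r=cv2.minAreaRect(w[m][:,:2].astype(np.float32)*1000); print(n,i,lo,m.sum(),np.round(r[0],1),np.round(r[1],1),round(r[2],1), np.median(w[m][:,2]).round(4))
E
```

```text
scene 0 0.004 686 [551.9 231.7] [170.5 265.6] 28.2 0.009
scene 0 0.02 1591 [552.9 231.7] [171. 266.] 28.1 0.0239
scene 0 0.044 905 [612.7 263.1] [312.7 266.7] 28.0 0.0489
scene 0 0.05 4527 [613.3 263.5] [315.7 266.8] 28.1 0.0556
scene 1 0.004 1846 [ 548.  -213.3] [231.7 220.3] 68.1 0.0086
scene 1 0.02 84 [ 555.2 -192.3] [14.9 69. ] 59.3 0.0255
scene 1 0.044 159 [ 550.4 -200.4] [28.1 69.3] 71.3 0.048
side 0 0.004 477 [580.7 317. ] [478.8 430.8] 64.0 0.009
side 0 0.02 710 [584.7 259.1] [383.  430.3] 68.8 0.0257
side 0 0.044 530 [608.7 256.3] [303.5 267.2] 27.2 0.0488
side 0 0.05 1757 [603.3 257.9] [296.8 272.1] 28.3 0.0576
side 1 0.004 3285 [ 592.3 -216.7] [243.5 317.2] 68.0 0.0109
side 1 0.02 133 [ 646.2 -245.9] [265.8 129.2] 0.7 0.0246
side 1 0.044 296 [ 548. -204.] [25.2 69.2] 65.1 0.0503
side 1 0.05 183 [ 547.7 -204.1] [24.  68.8] 66.5 0.0511
```

View pics/z_scene0.png

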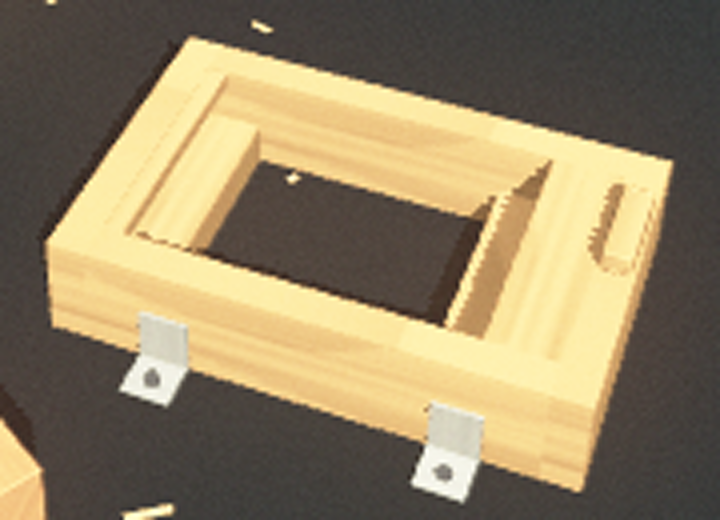

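View pics/z_scene1.png

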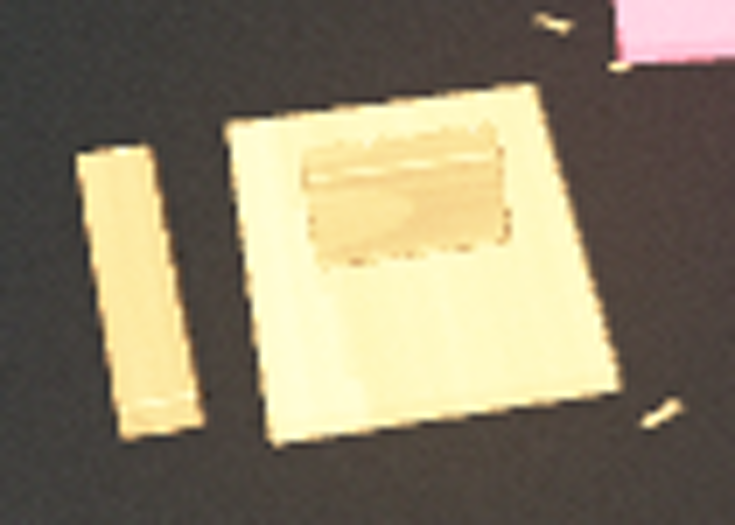

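View pics/z_side0.png

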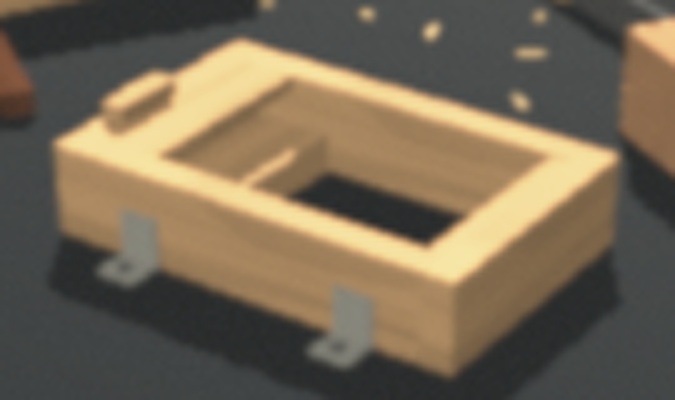

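Run:
```python
from h import *
import pickle
for n,boxs in [("scene",[(190,220,370,350),(140,165,205,225)]),("side",[(198,130,316,200),(308,225,392,300)])]:
    f=pickle.load(open(f"pics/{n}0.pkl","rb")); W=cloud(f); im=f["pixels"].astype(int)
    for i,b in enumerate(boxs):
        sl=(slice(b[1],b[3]),slice(b[0],b[2])); w=W[sl]; c=im[sl]
        wood=(c[...,0]-c[...,2]>35)
        for nm,(lo,hi,hz) in ({"top":(.048,.062,.056),"all":(.003,.065,0)} if i==0 else {"plate":(.003,.016,.009),"bat":(.044,.056,.049)}).items():
            m=(wood&(w[...,2]>lo)&(w[...,2]<hi)).astype(np.uint8)
            k,l,s,_=cv2.connectedComponentsWithStats(m); m=l==1+np.argmax(s[1:,4])
            if nm=="all" : pts=w[m]
            else: # ray to plane
                v,u=np.nonzero(m); d=np.stack([(u+b[0]-f["cx"])/f["fx"],(v+b[1]-f["cy"])/f["fy"],np.ones(len(u))],-1)@f["R"]; C=-f["R"].T@f["t"]
                pts=C+d*((hz-C[2])/d[:,2])[:,None]
            r=cv2.minAreaRect(pts[:,:2].astype(np.float32)*1000); print(n,i,nm,m.sum(),np.round(r[0],1),np.round(r[1],1),round(r[2],2),np.median(w[m][:,2]).round(4))
            if i==0:
              z=w[...,2]; mm=wood&(z>.062)&(z<.085); print('block',mm.sum(),np.median(w[mm],0).round(4) if mm.sum() else '')
```

```text
scene 0 top 4669 [553.9 232.6] [178.3 266.5] 28.08 0.0555
block 302 [0.4936 0.3199 0.0683]
scene 0 all 8951 [551.3 230.4] [175.  266.9] 27.99 0.0502
block 302 [0.4936 0.3199 0.0683]
scene 1 plate 1671 [ 551.1 -197. ] [209.1 120.5] 65.37 0.0084
scene 1 bat 159 [ 551.9 -197. ] [29.2 68.8] 65.16 0.048
side 0 top 1838 [548.6 225. ] [186.9 276.5] 28.01 0.0575
block 73 [0.4725 0.3231 0.0686]
side 0 all 4192 [575.8 285.7] [274.9 349.1] 27.97 0.0434
block 73 [0.4725 0.3231 0.0686]
side 1 plate 3183 [ 548.3 -203.2] [214.3 125.5] 65.61 0.0109
side 1 bat 299 [ 546.8 -205.7] [31.3 71.3] 66.19 0.0504
```

```bash
cat >> h.py <<'E'
from scipy.spatial.transform import Rotation as Ro
def RT(rpy): return Ro.from_euler('xyz',rpy,degrees=True).as_matrix()
def rays(f,uv):
    K=np.array([[f["fx"],0,f["cx"]],[0,f["fy"],f["cy"]],[0,0,1.]])
    p=cv2.fisheye.undistortPoints(np.asarray(uv,float).reshape(-1,1,2),K,np.zeros(4)).reshape(-1,2)
    d=np.c_[p,np.ones(len(p))]@f["R"]; return -f["R"].T@f["t"],d
def plane(f,uv,z):
    C,d=rays(f,uv); return C+d*((z-C[2])/d[:,2])[:,None]
E
python3 - <<'E'
from plant import *
from h import *
import pickle
f=pickle.load(open("pics/wrist0.pkl","rb")); p=np.array(get_tool_pos()); T=RT(get_tool_rot())
C=-f["R"].T@f["t"]; c=T.T@(C-p); a=T.T@f["R"][2]; print("cam in tool",c,a)
t0=get_t()
def look(target,yaw,z,name):
    T=RT([180,0,yaw]); d=T@a; o=T@c
    # axis hits target plane .03
    s=(0.03-(z+o[2]))/d[2]; xy=np.array(target)-(o+d*s)[:2]
    print(xy,ik([*xy,z],[180,0,yaw])); 
    movep([*xy,z],[180,0,yaw]); hold(0.2)
    g=grab_frame("wrist"); pickle.dump(g,open(f"pics/{name}.pkl","wb")); cv2.imwrite(f"pics/{name}.png",g["pixels"][:,:,::-1])
    print(get_t()-t0)
look((.551,.231),-62,.29,"wf")
look((.550,-.2),-114.6,.29,"wb")
E
```

```text
cam in tool [-9.15073806e-05 -7.14409866e-02 -9.22092638e-02] [0.00127642 0.26451518 0.96438068]
[0.57304325 0.24314494] [ 40.93745157  15.72870284  -6.50677372   0.         -67.76452344
  77.06254843]
2.075
[ 0.57303666 -0.21013494] [ -1.82291609  14.59482002  -8.05702806   0.         -67.34815192
  67.22291609]
3.9833000000000003
```

View pics/wf.png

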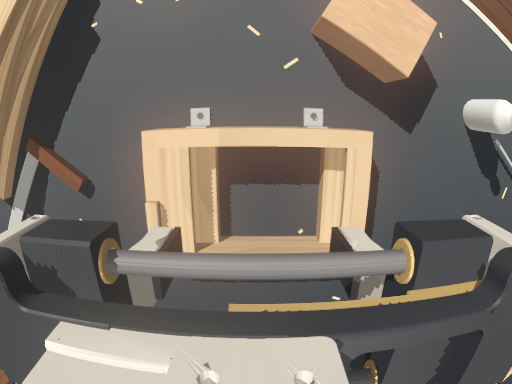

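View pics/wb.png

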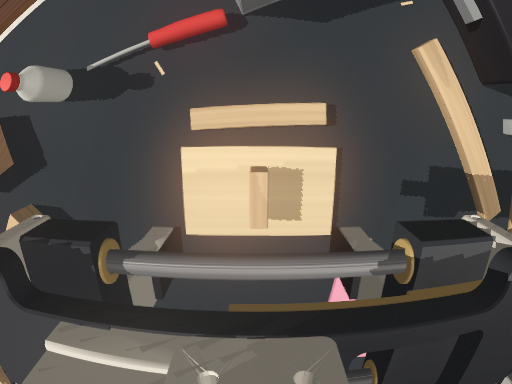

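Run:
```python
import cv2
a=cv2.imread("pics/wf.png")[115:255,130:385]; cv2.imwrite("pics/wfz.png",cv2.resize(a,None,fx=3,fy=3,interpolation=cv2.INTER_CUBIC))
a=cv2.imread("pics/wb.png")[140:245,170:345]; cv2.imwrite("pics/wbz.png",cv2.resize(a,None,fx=4,fy=4,interpolation=cv2.INTER_CUBIC))
```

```text
(no output)
```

View pics/wfz.png

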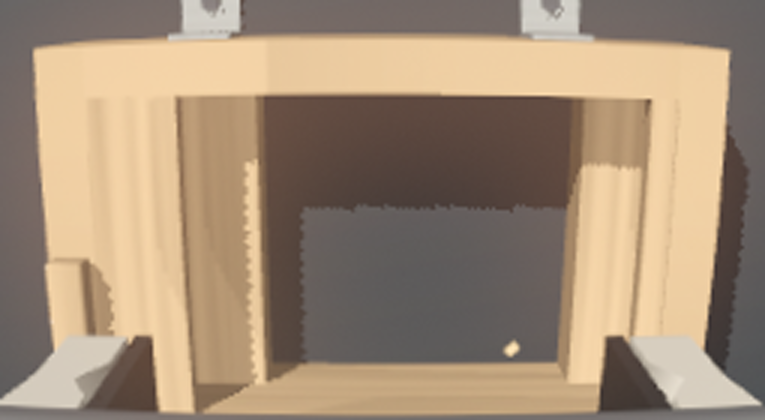

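View pics/wbz.png

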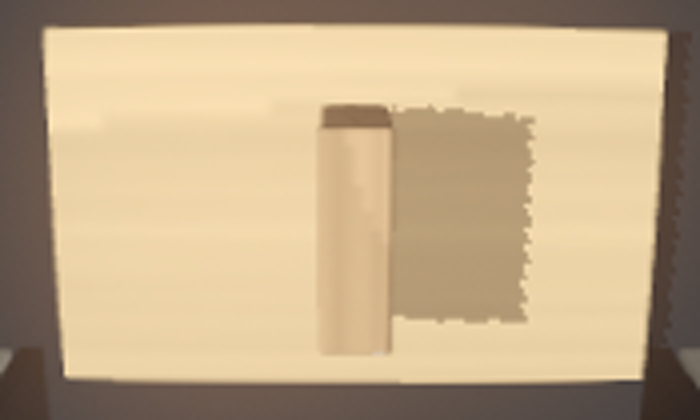

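Run:
```python
from h import *
import pickle
f=pickle.load(open("pics/wf.pkl","rb"))
q=lambda L,s,o:[((x+.5)/s-.5+o[0],(y+.5)/s-.5+o[1]) for x,y in L]
A=plane(f,q([(35,48),(729,50),(178,97),(651,99),(53,335),(706,335),(191,400),(637,335),(672,99)],3,(130,115)),.056)*1000
th=np.radians(118.05); ex=np.array([np.cos(th),np.sin(th)]); ey=np.array([-ex[1],ex[0]])
c0=np.array([552.,231.7])
for nm,a in zip("farL farR lipW lipN Lnear Rnear lipWnear lipNnear seam".split(),A): print(nm,a.round(1),"frame(bb):",((a[:2]-c0)@ex).round(1),((a[:2]-c0)@ey).round(1))
print("far edge angle",np.degrees(np.arctan2(*(A[0]-A[1])[[1,0]])))
B=pickle.load(open("pics/wb.pkl","rb"))
P=plane(B,q([(44,29),(667,31),(644,380),(65,377)],4,(170,140)),.009)*1000
print(P.round(1),P.mean(0),[np.linalg.norm(P[i]-P[i-1]).round(1) for i in range(4)],[np.degrees(np.arctan2(*(P[i]-P[j])[[1,0]])).round(2) for i,j in [(0,1),(3,2),(0,3),(1,2)]])
Q=plane(B,q([(318,128),(391,128),(392,354),(319,354)],4,(170,140)),.049)*1000
print(Q.round(1),Q.mean(0),[np.linalg.norm(Q[i]-Q[i-1]).round(1) for i in range(4)])
```

```text
farL [564.  387.2  56. ] frame(bb): 131.5 -83.7
farR [688.4 153.   56. ] frame(bb): -133.6 -83.3
lipW [572.2 327.6  56. ] frame(bb): 75.1 -62.9
lipN [655.9 171.   56. ] frame(bb): -102.4 -63.1
Lnear [460.3 334.7  56. ] frame(bb): 134.0 32.5
Rnear [586.5  98.1  56. ] frame(bb): -134.2 32.4
lipWnear [462.9 271.5  56. ] frame(bb): 77.1 59.9
lipNnear [572.8 125.1  56. ] frame(bb): -103.9 31.7
seam [660.1 163.6  56. ] frame(bb): -110.9 -63.4
far edge angle 117.96274039198157
[[ 645.1 -136.2    9. ]
 [ 561.7 -318.2    9. ]
 [ 452.  -268.5    9. ]
 [ 536.3  -86.5    9. ]] [ 548.78081393 -202.35416393    9.        ] [np.float64(119.6), np.float64(200.2), np.float64(120.5), np.float64(200.6)] [np.float64(65.4), np.float64(65.15), np.float64(-24.59), np.float64(-24.4)]
[[ 584.9 -206.4   49. ]
 [ 576.3 -225.3   49. ]
 [ 513.2 -197.8   49. ]
 [ 522.4 -177.8   49. ]] [ 549.21501688 -201.8330672    49.        ] [np.float64(68.8), np.float64(20.8), np.float64(68.9), np.float64(21.9)]
```

Wrist views show the following:
- **Frame:** top corners at (141,131) and (373,132). The wide lip is on the left, with its edge at u≈189. The narrow-lip edge is at u≈347, about frame x −91, so the batten is near 111.5.
- **Board:** centre at about (549,−202) mm, yaw 65.3°.

Next I grasp.

```bash
cat >> h.py <<'E'
FY=118.0; th=np.radians(FY); O=np.array([.5568,.2207,0]); RF=Ro.from_euler('z',FY,degrees=True).as_matrix()
H=0.080
def pose(e,z,deg,y=0.0,h=H):
    """board tip (+x) bottom edge at frame (e,z) in mm, tilted deg (tip down)"""
    RB=RF@Ro.from_euler('y',deg,degrees=True).as_matrix()
    p=O+RF@np.array([e,y,z])/1000+RB@np.array([-.1,0,h])
    RTl=RB@RT([0,0,-180])@RT([180,0,0])
    return list(p),list(Ro.from_matrix(RTl).as_euler('xyz',degrees=True))
def ff(F): return RF.T@np.array(F)
E
python3 - <<'E'
from plant import *
from h import *
for a in [(80,80,0),(80,80,12),(80,27,12),(122,27,12),(110,24,0),(99,24,0)]:
    p,r=pose(*a); print(a,np.round(p,3),np.round(r,1),np.round(ik(p,r),1))
r=[180,0,-114.7]
movep([.549,-.2018,.16],r); servo_line([.549,-.2018,.080],rate=.1)
command_gripper(.018,50); hold(.2); print(get_finger_gap(),get_t(),get_contact_force())
servo_line([.549,-.2018,.22],rate=.15); hold(.2); print(get_finger_gap(),get_t(),get_contact_force(),get_tool_pos())
f=grab_frame("wrist"); cv2.imwrite("pics/g.png",f["pixels"][:,:,::-1])
f=grab_frame("scene"); cv2.imwrite("pics/gs.png",f["pixels"][:,:,::-1])
E
```

```text
(80, 80, 0) [0.566 0.203 0.16 ] [180.   0. -62.] [ 38.3  20.3 -18.5   0.  -51.2  79.7]
(80, 80, 12) [0.557 0.22  0.179] [180. -12. -62.] [ 45.9  18.9 -24.5  14.7 -51.3  62.4]
(80, 27, 12) [0.557 0.22  0.126] [180. -12. -62.] [ 45.7  22.4 -28.1  16.4 -44.4  60. ]
(122, 27, 12) [0.538 0.257 0.126] [180. -12. -62.] [ 49.8  22.5 -27.7  15.7 -45.4  56.6]
(110, 24, 0) [0.552 0.23  0.104] [180.   0. -62.] [ 41.3  23.9 -22.    0.  -44.2  76.7]
(99, 24, 0) [0.557 0.22  0.104] [180.   0. -62.] [ 40.2  23.9 -21.8   0.  -44.2  77.8]
0.02164332953298822 6.925 [ 0.57856821  0.03859596 -1.10136456]
0.0221468855078554 8.2083 [-0.61728277  0.2147744  -2.93155262] [ 0.54867575 -0.20177086  0.21903889]
```

View pics/g.png

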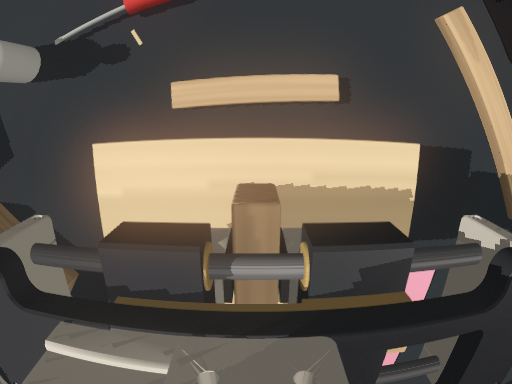

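View pics/gs.png

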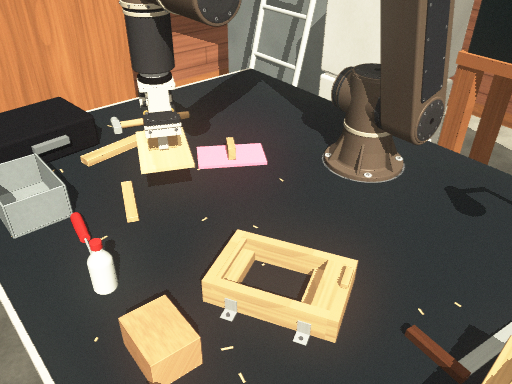

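Run:
```python
from plant import *
from h import *
f=grab_frame("wrist"); p=np.array(get_tool_pos()); T=RT(get_tool_rot())
A=plane(f,[(93.5,145),(420,145),(170,140.5),(340,140)],p[2]-.071)
print(((A-p)@T*1000).round(1),get_tool_rot())
a=cv2.cvtColor(f["pixels"],cv2.COLOR_RGB2BGR)[130:230,80:440]; cv2.imwrite("pics/gz.png",cv2.resize(a,None,fx=2.2,fy=2.2,interpolation=cv2.INTER_CUBIC))
```

```text
[[-98.5 -59.   70.9]
 [100.2 -59.2  71. ]
 [-48.2 -59.2  70.9]
 [ 47.4 -59.5  71. ]] [ 1.79956423e+02 -1.84273572e-02 -1.14702704e+02]
```

View pics/gz.png

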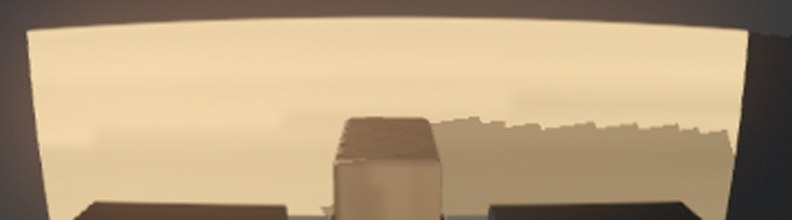

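Run:
```python
from plant import *
from h import *
p,r=pose(78,110,12); movep(p,r); hold(.3)
F0=ff(get_contact_force()); np.save("F0.npy",F0); print(get_t(),F0,(np.array(get_tool_pos())-p)*1000)
for z in (70,50,38,32,27.5):
    p,r=pose(78,z,12); servo_line(p,rate=.08); hold(.05)
    d=ff(get_contact_force())-F0; print(z,d.round(1),round(get_t(),2),(RF.T@(np.array(get_tool_pos())-p)*1000).round(2),(np.array(get_tool_rot())-r).round(2))
    if np.linalg.norm(d)>5: break
f=grab_frame("side"); cv2.imwrite("pics/s1.png",cv2.resize(f["pixels"][100:220,160:340,::-1],None,fx=4,fy=4,interpolation=cv2.INTER_CUBIC))
f=grab_frame("scene"); cv2.imwrite("pics/c1.png",cv2.resize(f["pixels"][180:360,180:400,::-1],None,fx=3,fy=3,interpolation=cv2.INTER_CUBIC))
```

```text
10.1833 [ 0.30158584  0.9043934  -2.46471433] [ 0.26504007 -0.74560881  0.04572716]
70 [-0.3 -0.3  0.2] 10.88 [ 0.08 -0.38  0.42] [-359.96   -0.      0.  ]
50 [ 0.9 -0.7 -0.8] 11.33 [ 0.01 -0.19  0.26] [-3.5999e+02 -1.0000e-02  1.0000e-02]
38 [ 0.4 -1.  -0.1] 11.68 [-0.04  0.03  0.03] [-0.02 -0.01  0.01]
32 [-1.5 -1.5  0.9] 11.98 [-0.05  0.1  -0.11] [-0.02 -0.01  0.  ]
27.5 [-0.4 -1.3  0.4] 12.28 [-0.05  0.12 -0.16] [-0.02 -0.01  0.  ]
```

View pics/s1.png

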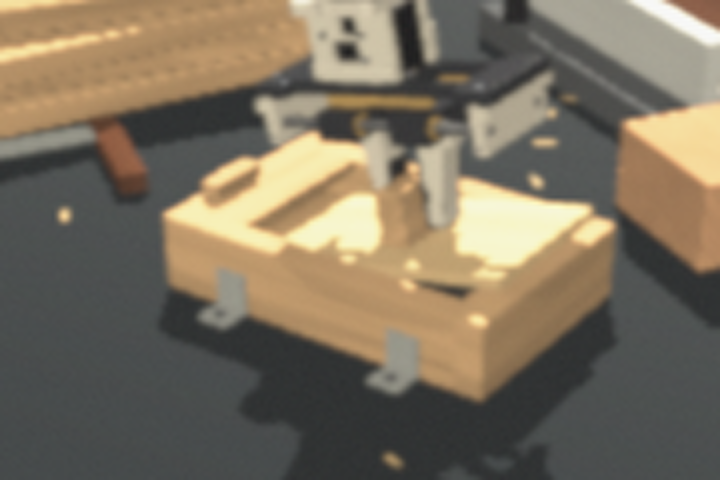

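View pics/c1.png

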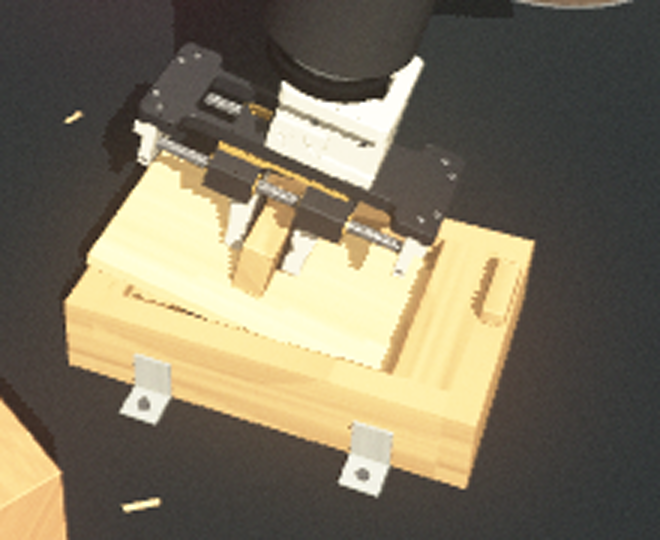

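The tip lies inside the opening just short of the wide lip, with no contact. Now I feel for the batten.

Run:
```python
from plant import *
from h import *
F0=np.load("F0.npy"); z=27.0
p,r=pose(95,z,12); servo_line(p,rate=.05); hold(.1)
d=ff(get_contact_force())-F0; print(d.round(1),get_t())
B=d.copy(); e=95; step=1.0
if np.linalg.norm(d)<5:
  while e<121:
    e+= 1.5 if e<103 else 0.6
    p,r=pose(e,z,12); servo_line(p,rate=.02); hold(.03)
    d=ff(get_contact_force())-F0; q=RF.T@(np.array(get_tool_pos())-p)*1000
    print(round(e,1),d.round(1),round(get_t(),2),q.round(2))
    if d[0]-B[0]<-3.5 or abs(d[2]-B[2])>6 or abs(d[1]-B[1])>6: break
```

```text
[-0.8 -0.5  0.8] 12.975
96.5 [-0.  -1.4 -0.1] 13.26 [-0.08  0.   -0.  ]
98.0 [ 0.2 -0.5  0.5] 13.54 [ 0.04 -0.01  0.01]
99.5 [-0.6 -1.   0.1] 13.82 [ 0.06 -0.02  0.02]
101.0 [ 0.1 -0.8  0. ] 14.11 [ 0.07 -0.   -0.  ]
102.5 [-0.1 -0.7  0.5] 14.39 [ 0.06  0.   -0.  ]
104.0 [-0.5 -1.4  0.2] 14.68 [ 0.07 -0.02 -0.  ]
104.6 [-0.9 -2.1  0.5] 14.96 [ 0.    0.   -0.01]
105.2 [ 0.5 -1.2 -0.7] 15.24 [ 0.01 -0.02 -0.  ]
105.8 [-0.2 -1.3  0.5] 15.53 [ 0.02 -0.02 -0.  ]
106.4 [-1.  -1.4  0.5] 15.81 [0.02 0.   0.01]
107.0 [ 0.4 -1.1 -0.1] 16.09 [ 0.04 -0.03  0.02]
107.6 [-0.5 -0.7  0.5] 16.38 [ 0.04  0.01 -0.01]
108.2 [-0.1 -1.2  0.2] 16.66 [ 0.    0.02 -0.02]
108.8 [ 0.1 -1.9 -0.3] 16.94 [ 0.03 -0.01  0.02]
109.4 [ 0.4 -1.2  0.4] 17.23 [0.02 0.01 0.  ]
110.0 [-0.9 -1.  -0.3] 17.51 [-0.06  0.05 -0.02]
110.6 [-5.2 -1.1  0.6] 17.79 [-0.46  0.15  0.05]
```

Contact is at e≈110.1 (5 N), so the batten face is about 111.95, which matches the vision estimate. Next I back off 1.2 mm and rotate down about the tip with force checks.

Run:
```python
from plant import *
from h import *
F0=np.load("F0.npy"); face=110.05+9*np.sin(np.radians(12))
E=lambda a: face-1.2-9*np.sin(np.radians(a))
p,r=pose(E(12),27,12); servo_line(p,rate=.03); p,r=pose(E(12),25,12); servo_line(p,rate=.03); hold(.1)
print((ff(get_contact_force())-F0).round(1),get_t())
a=12.
while a>0.01:
    a-=1; p,r=pose(E(a),25,a); servo_line(p,rot=r,rate=.02 if a<10 else .03); hold(.03)
    d=ff(get_contact_force())-F0; q=RF.T@(np.array(get_tool_pos())-p)*1000
    print(a,d.round(1),ff(get_wrist_torque()).round(2),round(get_t(),2),q.round(2))
    if np.linalg.norm(d)>7: print("STOP"); break
```

```text
[-0.1 -0.6  0.1] 18.3917
11.0 [-0.6 -0.2  0.2] [-0.02 -0.79 -0.03] 18.68 [-0.14 -0.09  0.11]
10.0 [-0.1 -0.3 -0.4] [ 0.01 -0.66 -0.01] 18.96 [-0.09 -0.07  0.09]
9.0 [ 0.5 -0.3  0.3] [ 0.03 -0.52  0.04] 19.25 [-0.08 -0.02  0.03]
8.0 [-0.1 -1.   0. ] [ 0.01 -0.43  0.02] 19.54 [-0.1  -0.03  0.06]
7.0 [-0.3 -0.2 -0.6] [-0.02 -0.43  0.01] 19.83 [-0.08 -0.05  0.07]
6.0 [-0.  -1.4  0.1] [ 0.02 -0.41  0.02] 20.12 [-0.11 -0.05  0.04]
5.0 [ 0.1 -0.9  0.1] [-0.06 -0.32 -0.02] 20.42 [-0.09 -0.03  0.05]
4.0 [-1.  -0.9 -0.7] [-0.04 -0.19  0.01] 20.71 [-0.07 -0.1   0.09]
3.0 [-1.2 -2.1  0.2] [ 0.03 -0.18 -0.02] 21.0 [-0.06 -0.07  0.06]
2.0 [-1.1 -0.5 -0.5] [ 0.01 -0.04 -0.01] 21.29 [-0.05 -0.07  0.07]
1.0 [ 0.7 -1.1  0.5] [-0.07  0.07 -0.02] 21.58 [-0.07 -0.06  0.06]
0.0 [-0.6 -1.2 -0.3] [ 0.04  0.08 -0.01] 21.88 [-0.1  -0.06  0.05]
```

Passed the narrow lip with no contact. Now I feel down to the ledges, then slide home.

Run:
```python
from plant import *
from h import *
F0=np.load("F0.npy"); e=110.05+9*np.sin(np.radians(12))-1.2
z=25.
while z>21:
    z-=.4; p,r=pose(e,z,0); servo_line(p,rot=r,rate=.02); hold(.03)
    d=ff(get_contact_force())-F0; print(round(z,1),d.round(1),ff(get_wrist_torque()).round(2),round(get_t(),2))
    if d[2]>3.5: break
f=grab_frame("scene"); cv2.imwrite("pics/c2.png",cv2.resize(f["pixels"][180:360,180:400,::-1],None,fx=3,fy=3,interpolation=cv2.INTER_CUBIC))
np.save("z.npy",z)
```

```text
24.6 [-1.2 -0.3 -0.4] [-0.06  0.07 -0.01] 22.16
24.2 [-0.8 -1.2 -0. ] [ 0.01  0.05 -0.05] 22.44
23.8 [-0.3  0.2  2.6] [ 0.3  -0.05 -0.01] 22.73
23.4 [0.5 1.9 7.9] [ 1.06 -0.19  0.01] 23.01
```

View pics/c2.png

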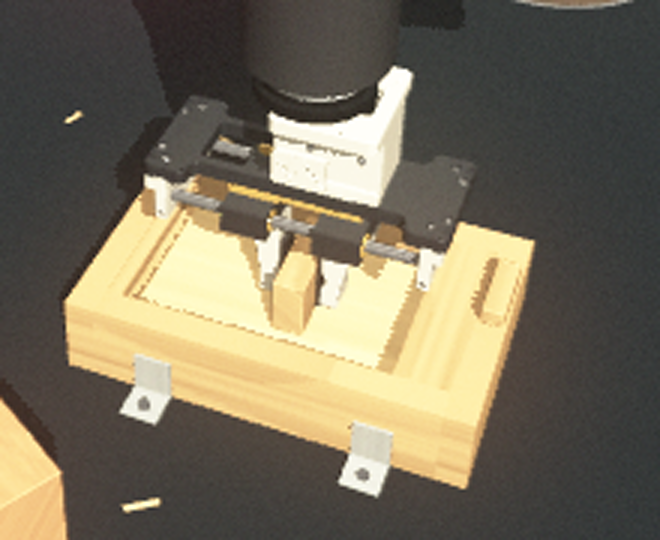

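Run:
```python
from plant import *
from h import *
F0=np.load("F0.npy"); e=110.05+9*np.sin(np.radians(12))-1.2; z=23.8
p,r=pose(e,z,0); servo_line(p,rot=r,rate=.02); hold(.03); print(e,(ff(get_contact_force())-F0).round(1))
while e>94:
    e-= 1.5 if e>103 else .6
    p,r=pose(e,z,0); servo_line(p,rot=r,rate=.03); hold(.03)
    d=ff(get_contact_force())-F0; q=RF.T@(np.array(get_tool_pos())-p)*1000
    print(round(e,1),d.round(1),round(get_t(),2),q.round(2))
    if d[0]>6.5 or np.linalg.norm(d)>14: break
```

```text
110.72120521735982 [0.5 0.9 6.5]
109.2 [2.6 0.2 5.4] 23.62 [ 0.17 -0.38  0.16]
107.7 [ 3.2 -2.3  5.6] 23.91 [ 0.09 -0.44  0.17]
106.2 [ 4.1 -2.7  7.3] 24.19 [-0.01 -0.35  0.15]
104.7 [ 3.4 -1.3  7.2] 24.48 [-0.02 -0.24  0.14]
103.2 [ 3.  -1.6  7.3] 24.76 [ 0.02 -0.16  0.16]
101.7 [ 4.3 -1.7  7.6] 25.04 [ 0.07 -0.12  0.18]
101.1 [ 4.2 -1.   8.1] 25.32 [ 0.16 -0.12  0.17]
100.5 [ 5.1 -1.4  7.8] 25.61 [ 0.22 -0.11  0.16]
99.9 [ 4.3 -1.5  9. ] 25.89 [ 0.23 -0.1   0.16]
99.3 [ 4.4 -1.3  7.1] 26.18 [ 0.23 -0.09  0.16]
98.7 [ 6.  -1.1  8. ] 26.46 [ 0.23 -0.09  0.17]
98.1 [ 6.5 -1.4  8.3] 26.74 [ 0.56 -0.13  0.16]
```

Run:
```python
from plant import *
from h import *
F0=np.load("F0.npy"); z=23.8; e=98.1
while e>95:
    e-=.4
    p,r=pose(e,z,0); servo_line(p,rot=r,rate=.03); hold(.05)
    d=ff(get_contact_force())-F0; q=RF.T@(np.array(get_tool_pos())-p)*1000
    print(round(e,1),d.round(1),round(get_t(),2),q.round(2),get_finger_gap())
    if d[0]>13 or np.linalg.norm(d)>20: break
```

```text
97.7 [ 9.1 -0.4  7.7] 27.04 [ 0.93 -0.19  0.18] 0.02147172126128551
97.3 [11.3 -0.2  8.8] 27.34 [ 1.28 -0.18  0.15] 0.02154551046265516
96.9 [14.2  1.2  8.9] 27.64 [ 1.63 -0.18  0.17] 0.021558279079137474
```

Hard stop against the end rail confirmed (tool stalls at e=98.5). Next I ease off, release and check.

Run:
```python
from plant import *
from h import *
import pickle
F0=np.load("F0.npy")
p,r=pose(98.2,24.0,0); servo_line(p,rot=r,rate=.03); hold(.1); print((ff(get_contact_force())-F0).round(1))
command_gripper(.055); hold(.2); print(get_finger_gap(),ff(get_contact_force()).round(1),get_t())
p,r=pose(98.2,120,0); servo_line(p,rate=.12); hold(.2)
T=RT(r); q=np.array(p)+T@[0,.0,0]; q[2]=.29; q[:2]-= (T@[0,-.03,0])[:2]; movep(list(q),r); hold(.3); print(get_t())
for n in ["wrist","scene","side"]:
    f=grab_frame(n); pickle.dump(f,open(f"pics/{n}9.pkl","wb")); cv2.imwrite(f"pics/{n}9.png",f["pixels"][:,:,::-1])
```

```text
[ 7.6 -0.6  8.3]
0.05509693517230241 [-0.3  0.5 -0.4] 28.9583
30.875
```

View pics/wrist9.png

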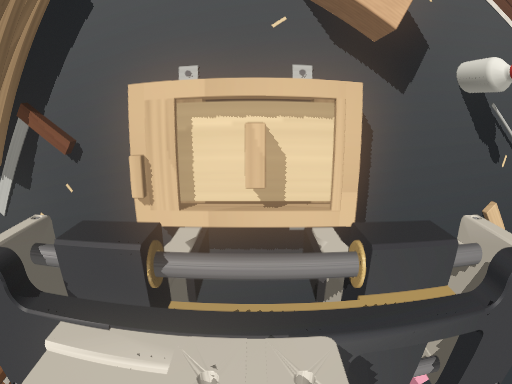

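Run:
```python
import cv2
a=cv2.imread("pics/scene9.png")[220:350,190:370]; b=cv2.imread("pics/side9.png")[125:205,190:325]
cv2.imwrite("pics/sc9z.png",cv2.resize(a,None,fx=4,fy=4,interpolation=cv2.INTER_CUBIC)); cv2.imwrite("pics/sd9z.png",cv2.resize(b,None,fx=5,fy=5,interpolation=cv2.INTER_CUBIC))
```

```text
(no output)
```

View pics/sc9z.png

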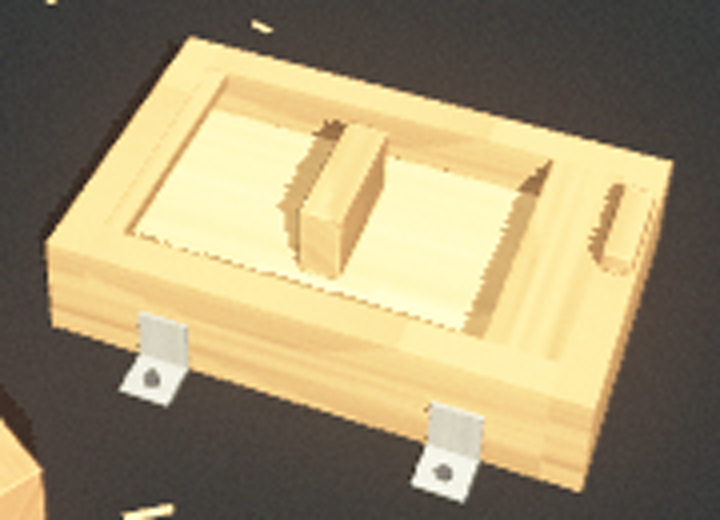

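View pics/sd9z.png

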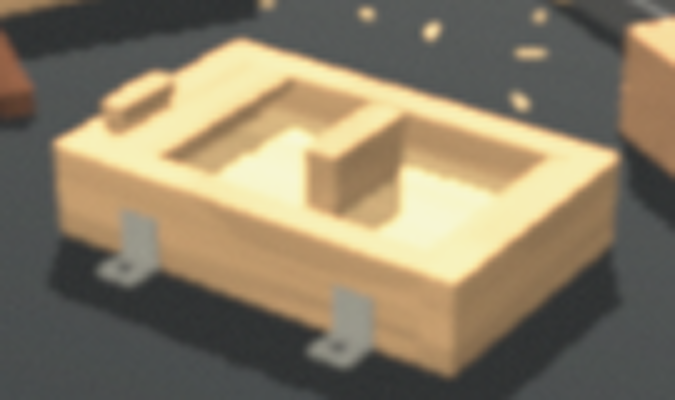

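Run:
```python
from h import *
import pickle
a=cv2.imread("pics/wrist9.png")[70:235,120:375]; cv2.imwrite("pics/w9z.png",cv2.resize(a,None,fx=3,fy=3,interpolation=cv2.INTER_CUBIC))
f=pickle.load(open("pics/scene9.pkl","rb")); W=cloud(f)
L=(W-O)@RF*1000
m=(abs(L[...,1])<55)&(L[...,0]>-80)&(L[...,0]<75)&(L[...,2]>25)&(L[...,2]<42)
P=L[m]; A=np.c_[P[:,:2],np.ones(len(P))]; 
for _ in range(3):
    c,*_x=np.linalg.lstsq(A,P[:,2],rcond=None); r=P[:,2]-A@c; k=abs(r)<3; P=P[k];A=A[k]
print("plate plane",c.round(4),len(P))
m=(abs(L[...,1])<45)&(abs(L[...,0])<30)&(L[...,2]>68)&(L[...,2]<78); print("batten top",L[m].mean(0).round(1),cv2.minAreaRect(L[m][:,:2].astype(np.float32)))
```

```text
plate plane [ 5.00000e-04 -1.10000e-03  3.27479e+01] 2186
batten top [-0.6 -3.  72.3] ((-1.1278886795043945, 0.24712753295898438), (22.40871238708496, 71.66116333007812), 0.041328828781843185)
```

View pics/w9z.png

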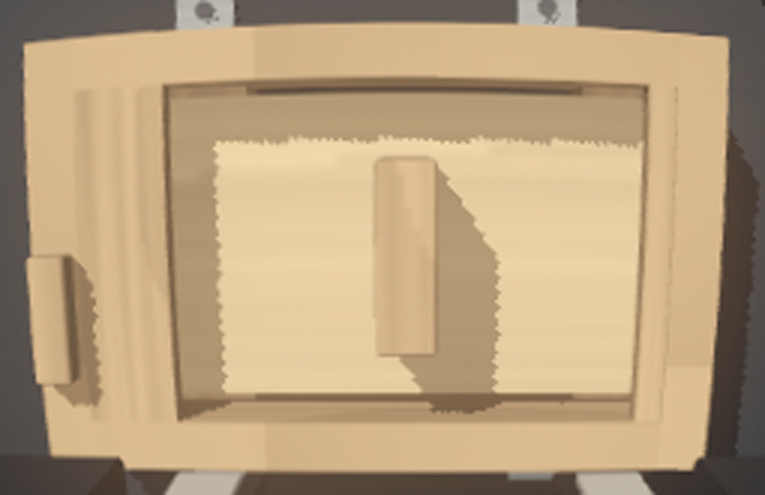

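Run:
```python
from plant import *
print(get_t(),get_contact_force()); sign_off()
```

```text
31.025 [-0.06082087  0.00110971 -0.21394672]
the job is handed in; nothing more can be done
```

The plywood board is home in the frame, let go, and the job is handed in at about 31 s. `sign_off` gives no verdict, so the result rests on my own checks.

**What I did**
- I held the board by its batten, tipped it 12° and slid the end under the wide lip. It met the hidden batten at about frame x 112, at about 5 N.
- I backed off 1.2 mm and rotated the board down past the narrow lip. The force readings showed no contact.
- I lowered it onto the ledges at about 8 N, slid it back until it stopped hard on the end rail at about 14 N, then eased off and opened the gripper.

**Last checks (scene depth and wrist camera)**
- **Position:** the batten centre is at frame (-1.1, 0.2) mm against a target of x -1. Yaw is about 0°.
- **Flatness:** the plate is flat to about 0.001 rad. Its top measures 32.7 mm against 33 nominal.
- **Release:** the gripper is clear of everything with about zero force.

**Disagreements**
- The camera estimates of the frame differed by about 2 mm across its width, so I took a middle value.
- The tool stalled on the rail at 98.5 mm (board's far end) instead of the nominal 99, which is within the calibration error.

No check failed. I did not separately measure the other things on the bench, but nothing touched them.

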